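# Unlock the elbow case on the plumbing shop counter

## Task

Two grey stock cases lie on the shop counter; unlock the one that has a right-angle pipe elbow fixed on its lid as a sample. First turn its steel catch a full quarter turn by its round knob, so that it no longer blocks the bolt, then slide the bolt by its own knob all the way open, and leave both like that.

Things in the scene. Friction and masses are not known exactly. Their poses are not given: they have to be found in the camera images.
- case: Grey stock case, dark lid, fixed; origin: centre of its underside, +x from its front (robot side) to its back, z up. 224 mm deep (x), 264 wide (y), lid top 90 high. A white right-angle pipe elbow, 48 high, is fixed on the back half of its lid. Catch, bolt and bolt's staple lie along the lid's front edge. The other case is the same but bears a straight pipe coupling.
- catch_knob (a point): Centre of the top of the catch's knob: upright steel peg, 16 mm diameter, top 58 above the lid, grip its upper 40. It stands on a level flat strip, 14 wide, 15 above the lid at most, turning about a vertical pivot (head 20 across, 18 above the lid). Axes: z up, y from pivot to knob; pivot 45 from the knob. The strip goes on 62 past the pivot; that end blocks the bolt's knob.
- catch (a joint): Catch angle in rad, 0 to 1.57 (end stop), growing anticlockwise from above. At 0 (starts 0 to 0.1) the strip lies along the case's y, in line with the bolt, its knob at the case's +y end, and blocks the bolt; at 1.57 it is square to the bolt, its knob towards the case's front. Takes about 2 N at the knob; stays where it is left.
- bolt_knob (a point): Centre of the top of the bolt's knob: upright aluminium peg, 16 mm diameter, top 58 above the lid, grip its upper 40; at the middle of the lid's front edge, 120 from the catch's knob when locked. It rises from a level round bolt, 12 thick, that runs to the steel staple at the lid's -y side. Axes as the case's; it opens along +y, towards the catch's pivot.
- bolt (a joint): How far the bolt is drawn, in m: 0 (locked in the staple; starts 0 to 0.004) to 0.045 (end stop, fully open), along the case's +y. Until the catch is turned it moves only about 5 mm; then it slides with about 2 N and stays where it is left.

How it is judged:
By the outcome, as a careful person would: the job done as asked, in the order asked, and still so for the second after the job is handed in, with the robot touching nothing.
It also fails if it takes over 40 s, if anything falls off the work surface, if the arm or the gripper's body presses on something with over 40 N, if the wrist force passes 120 N, or if a joint passes its speed limit or range.

## Robot

A 7-joint arm with a two-finger parallel gripper is mounted at the origin on the work surface. World frame = base frame: x ahead of the robot, y to its left, z up, the work surface at z = 0. Lengths are in m, angles in rad, forces in N, time in s.
With the tool pointing down it reaches from about 0.4 to 0.85 m from the base axis. Payload 4.5 kg.
Tool frame: the origin (TCP) lies on the centre line of the jaws, within the pads' length; the fingertips stand 11 mm ahead of it and the grasp point (between the pads) lies 8 mm behind it; z points along the fingers, y is the line along which they close (so a half turn about z gives the same grasp; the last joint's range is limited). The gripper opens to 88 mm and grips with 3 to 60 N. Pads are 18 mm wide; open, the fingers measure 123 mm over their backs; the gripper's body (75 mm by 187 mm) begins 45 mm behind the grasp point.
Start: joints at [-1.266, 0.689, -0.195, 1.565, 0.157, 0.902, -0.215], TCP at [0.167, 0.602, 0.25] pointing down, gripper open.
Joint ranges: [-3.01, 3.01], [-0.46, 2.08], [-1.47, 1.51], [0.13, 2.56], [-1, 4.14], [0.04, 2.09], [-2.66, 2.66]. Speed limits (rad/s): [2.57, 2.57, 3.14, 3.14, 3.14, 3.14, 3.14].

## Interface

Orientations are given as a unit quaternion [x, y, z, w].
In Python, from plant import * gives the robot as it stands. The module is installed in compiled form; this text tells all that it offers.
- The arm moves only by the tool send_rows, never from a script. Its argument "motion" is a list of rows, each an object of numbers: "x", "y", "z": the shift along the tool's x, y, z in cm; "rx", "ry", "rz": the turn, a rotation vector about the tool's x, y, z in rad; "jaw": the finger opening in cm, from 0 to 8.81. In form: [{"x": .., "y": .., "z": .., "rx": .., "ry": .., "rz": .., "jaw": ..}, ...]. A call has exactly 5 rows; each row shifts and turns the commanded pose from where the row before left it, along the tool's axes as they then stand; what a row does not reach is not made up. A row lasts 1/10 s, in which the tool goes at most 50 mm and 8.59 degrees, less where a joint would pass 70% of its speed; a pose out of reach is approached as far as the arm can. A call is refused whole if a number of a shift passes 5 or a number of a turn 0.15, either way. A call with a gripper value outside its range is refused whole. The fingers move at their own pace and stop on an object; "grip_force" is the grip in N (left out, the last holds). Time passes only in rows, so rows that do not move let the fingers close, or fill a call up. It gives the time, the measured TCP pose, the force, the opening and the grip force at its end, in the units of the state.
- get_state(): the state, without advancing time (a new reading comes with each control period).
- snapshot(name): name is "scene" or "top"; returns a dict with "img" (400x640x3 uint8, red, green, blue), "vertical_fov" (degrees; the focal length in pixels is half the picture's height over the tangent of half this angle, whatever the lens; pixels are square), "cx", "cy" (the principal point, pixels), "extrinsics" (4x4, takes a point from camera to world coordinates). Camera axes: x right, y up, looking along -z (the intrinsics and any distortion apply to the point x, -y, -z); pixel columns grow to the right and rows downward; lengths in m; the calibration is good to about 2 mm. A picture is of the moment at which its call begins. There is no depth.
- finish_job(): hands the job in; it is judged then, once.
The state is a dict: "clock": time; "q": joint angles; "qd": joint speeds; "joint_torque": joint torques, N m; "tool_pos": TCP position; "eef_rot": TCP orientation; "contact_force": force on the tool from outside, world axes, zero at the start; "moment": the same for the moment, N m; "opening": opening from 0.0 (shut) to 1.0 (fully open); "finger_force": force on a finger pad.
Only numpy, scipy, OpenCV 4.12 (cv2) and the standard library are available. Lean on these libraries where they do the work, as an engineer would, in place of code of your own. Each camera call takes 0.05 s, during which the arm holds its last target. There are 200 camera calls.

## Working session

There is one attempt and no reset: what is moved stays moved. The work goes in short steps, Python scripts to look and compute and a tool call to move; the robot and the scene stay as the last step left them, time stands still between calls to the robot, and variables do not carry over. Pictures are saved under pics/ and viewed, at most 10 in all, crops included, and the job is handed in when it is done.

Besides the shell and the picture viewer there is one more tool, called after "Request:" as a command line: name --argument value ..., lists and objects as JSON in quotes. send_rows: Moves the arm, as the interface text tells. Its arguments: {"type":"object","properties":{"motion":{"type":"array"},"grip_force":{"type":"number"}},"required":["motion"]}

```bash
mkdir -p pics; python3 - <<'E'
from plant import *
import cv2,pickle
for n in("scene","top"):
    s=snapshot(n); pickle.dump(s,open(n+".pkl","wb")); cv2.imwrite(f"pics/{n}0.png",s["img"][:,:,::-1])
    print({k:v for k,v in s.items() if k!="img"})
print(get_state())
E
```

```text
{'vertical_fov': 50.58602514466157, 'cx': 314.2928035357941, 'cy': 203.9737986797198, 'extrinsics': array([[-0.6371325 , -0.52399484,  0.56523587,  1.054304  ],
       [ 0.77053939, -0.41571508,  0.48316667,  0.44292497],
       [-0.01819977,  0.74337768,  0.66862425,  0.72046694],
       [ 0.        ,  0.        ,  0.        ,  1.        ]])}
{'vertical_fov': 48.13780724655912, 'cx': 320.2705737827596, 'cy': 193.1946096421588, 'extrinsics': array([[-0.02931727,  0.98973862, -0.13984978,  0.39433917],
       [-0.99956688, -0.02867076,  0.00663584,  0.04018785],
       [ 0.00255815,  0.13998375,  0.9901505 ,  1.15387707],
       [ 0.        ,  0.        ,  0.        ,  1.        ]])}
{'clock': 0.1, 'q': array([-1.26621683,  0.689931  , -0.19454269,  1.56622599,  0.15730196,
        0.9025277 , -0.21509862]), 'qd': array([-3.33008502e-04, -1.78390525e-03, -3.88945461e-05, -2.83520328e-03,
        6.59190378e-04, -6.22702580e-04, -8.18024499e-04]), 'joint_torque': array([-3.75516203e-03, -5.28502142e+01, -1.27191257e+00, -1.53840351e+01,
       -5.26116451e-02,  1.89610131e-03,  4.53880671e-05]), 'tool_pos': array([0.16705883, 0.60168232, 0.24897527]), 'eef_rot': array([ 1.34929570e-01,  9.90854828e-01, -8.47522710e-04, -5.91860164e-05]), 'contact_force': array([0.05899849, 0.27087876, 0.16526503]), 'moment': array([-0.01817445, -0.00881496,  0.03091686]), 'finger_force': 0.0, 'opening': 1.0003863566031999}
```

View pics/scene0.png

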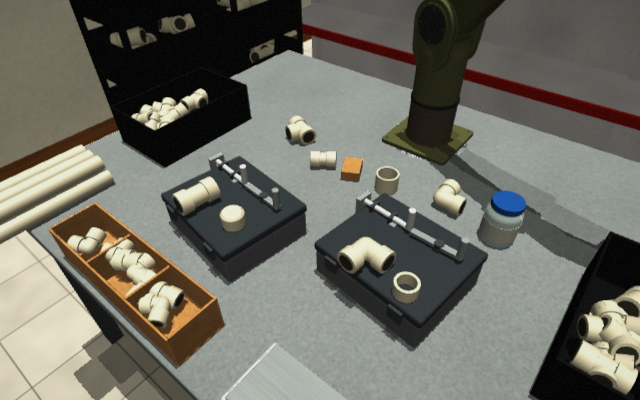

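View pics/top0.png

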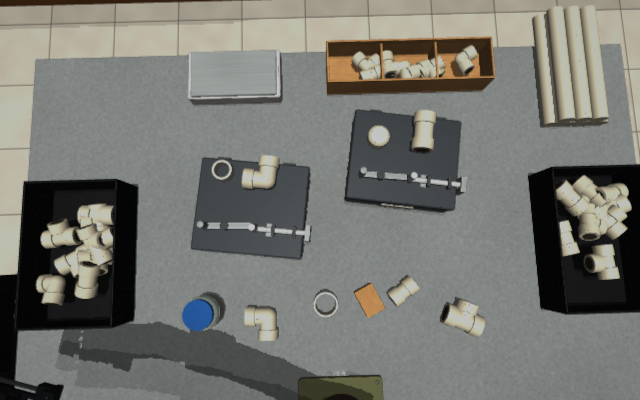

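The target is the case with the elbow: left in the top view (knobs near (200,225) and (252,227)), right in the scene view (knobs near (460,243) and (411,214)). I'll zoom in on both.

```bash
python3 - <<'E'
import cv2,numpy as np
a=cv2.imread("pics/top0.png")[195:275,180:330]; b=cv2.imread("pics/scene0.png")[175:275,340:500]
a=cv2.resize(a,None,fx=5,fy=5,interpolation=cv2.INTER_CUBIC)
b=cv2.resize(b,None,fx=5,fy=5,interpolation=cv2.INTER_CUBIC)
cv2.imwrite("pics/ta.png",a);cv2.imwrite("pics/sb.png",b)
E
```

```text
(no output)
```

View pics/ta.png

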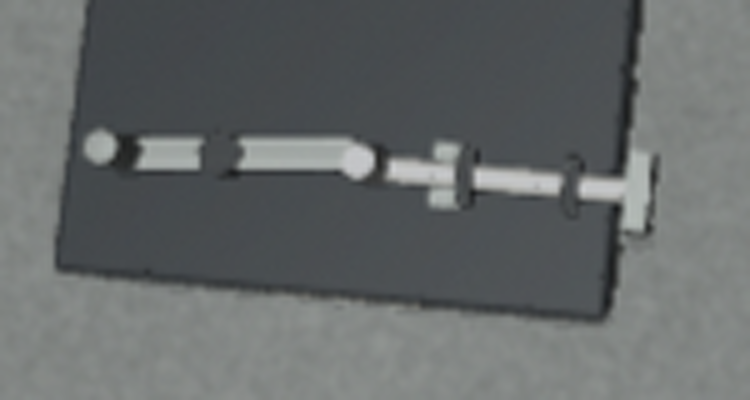

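View pics/sb.png

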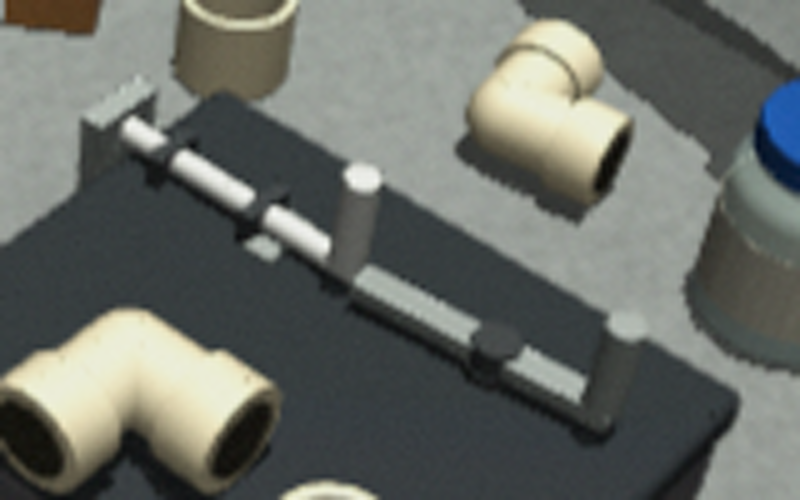

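The top crop shows the catch knob's top at full-image (200,224.4), the bolt knob at (251.6,227.2), the pivot at (224.2,226), and the front lid corners at (191.4,249) and (301,258.6). The scene crop shows the catch knob at (465.6,240.4), the bolt knob at (412.4,210.8) and the pivot at (439.2,243).

```bash
cat > h.py <<'E'
import numpy as np,pickle
def ray(n,u,v):
    s=pickle.load(open(n+".pkl","rb"));f=200/np.tan(np.radians(s["vertical_fov"]/2));E=s["extrinsics"]
    return E[:3,3],E[:3,:3]@np.array([(u-s["cx"])/f,-(v-s["cy"])/f,-1])
def onz(n,u,v,z):
    o,d=ray(n,u,v);return o+d*(z-o[2])/d[2]
def tri(a,b):
    A=0;B=0
    for o,d in(ray("top",*a),ray("scene",*b)):
        d=d/np.linalg.norm(d);P=np.eye(3)-np.outer(d,d);A=A+P;B=B+P@o
    return np.linalg.solve(A,B)
E
python3 - <<'E'
from h import *
np.set_printoptions(precision=4,suppress=True)
for n,a,b,z in(("catch",(199.6,224),(465.2,240),.148),("bolt",(251.2,226.8),(412,210.4),.148),("pivot",(223.8,225.6),(438.8,242.6),.108)):
    print(n,tri(a,b),onz("top",*a,z),onz("scene",*b,z))
l=onz("top",191,248.6,.09);r=onz("top",300.6,258.2,.09);d=l-r;print(l,r,np.linalg.norm(d),np.degrees(np.arctan2(-d[0],d[1])))
from plant import *
from scipy.spatial.transform import Rotation as R
s=get_state();print(R.from_quat(s["eef_rot"]).as_matrix(),s["tool_pos"])
E
```

```text
catch [0.4741 0.3076 0.1469] [0.4744 0.3063 0.148 ] [0.4745 0.3088 0.148 ]
bolt [0.4644 0.1916 0.147 ] [0.4648 0.1906 0.148 ] [0.4649 0.1927 0.148 ]
pivot [0.4719 0.2615 0.107 ] [0.4722 0.2605 0.108 ] [0.4724 0.2625 0.108 ]
[0.4216 0.3414 0.09  ] [0.3917 0.0838 0.09  ] 0.2593683912700836 -6.632641537666816
[[-0.9636  0.2674 -0.0003]
 [ 0.2674  0.9636 -0.0017]
 [-0.0001 -0.0017 -1.    ]] [0.1671 0.6017 0.249 ]
```

Request:
send_rows --motion '[{"x": -2.5,"y": -1.3,"jaw": 5},{"x": -2.5,"y": -1.3,"jaw": 5},{"x": -2.5,"y": -1.3,"jaw": 5},{"x": -2.5,"y": -1.3,"jaw": 5},{"x": -2.5,"y": -1.3,"jaw": 5}]' --grip_force 20

```text
schema error: expected keys x, y, z, rx, ry, rz, jaw
```

Request:
send_rows --motion '[{"x": -2.5,"y": -1.3,"jaw": 5},{"x": -2.5,"y": -1.3,"jaw": 5},{"x": -2.5,"y": -1.3,"jaw": 5},{"x": -2.5,"y": -1.3,"jaw": 5},{"x": -2.5,"y": -1.3,"jaw": 5}]'

```text
schema error: expected keys x, y, z, rx, ry, rz, jaw
```

Request:
send_rows --motion '[{"x": -2.5,"y": -1.4,"jaw": 5},{"x": -2.5,"y": -1.4,"jaw": 5},{"x": -2.5,"y": -1.4,"jaw": 5},{"x": -2.0,"y": -1.4,"jaw": 5},{"jaw": 5}]'

```text
schema error: expected keys x, y, z, rx, ry, rz, jaw
```

```bash
cat > go.py <<'E'
from plant import *
import numpy as np,sys
from scipy.spatial.transform import Rotation as R
np.set_printoptions(precision=4,suppress=True)
s=get_state();Rm=R.from_quat(s["eef_rot"]).as_matrix()
t=np.array([float(a) for a in sys.argv[1:4]])
print("shift cm",100*Rm.T@(t-s["tool_pos"]),"pos",s["tool_pos"],"ytool",Rm[:,1],"z",Rm[:,2],"q",s["q"],"F",s["contact_force"],s["opening"],s["finger_force"],s["clock"])
E
python3 go.py .4743 .3076 .2
```

```text
shift cm [-37.4684 -20.1137   4.9358] pos [0.1671 0.6017 0.249 ] ytool [ 0.2674  0.9636 -0.0017] z [-0.0003 -0.0017 -1.    ] q [-1.2662  0.6899 -0.1945  1.5662  0.1573  0.9025 -0.2151] F [0.059  0.2709 0.1653] 1.0003863566031999 0.0 0.1
```

All keys are required.

Request:
send_rows --motion '[{"x": -2.5,"y": -1.3,"z": 0,"rx": 0,"ry": 0,"rz": 0,"jaw": 5},{"x": -2.5,"y": -1.3,"z": 0,"rx": 0,"ry": 0,"rz": 0,"jaw": 5},{"x": -2.5,"y": -1.3,"z": 0,"rx": 0,"ry": 0,"rz": 0,"jaw": 5},{"x": -2.5,"y": -1.3,"z": 0,"rx": 0,"ry": 0,"rz": 0,"jaw": 5},{"x": -2.5,"y": -1.3,"z": 0,"rx": 0,"ry": 0,"rz": 0,"jaw": 5}]' --grip_force 20

```text
clock: 0.6
tool_pos: [0.2709, 0.505, 0.2493]
eef_rot: [0.135, 0.991, -0.0, -0.0]
contact_force: [0.1, 0.6, 0.3]
opening: 0.579
finger_force: 0.0
```

Request:
send_rows --motion '[{"x": -2.5,"y": -1.3,"z": 0,"rx": 0,"ry": 0,"rz": 0,"jaw": 5},{"x": -2.5,"y": -1.3,"z": 0,"rx": 0,"ry": 0,"rz": 0,"jaw": 5},{"x": -2.5,"y": -1.3,"z": 0,"rx": 0,"ry": 0,"rz": 0,"jaw": 5},{"x": -2.5,"y": -1.3,"z": 0,"rx": 0,"ry": 0,"rz": 0,"jaw": 5},{"x": -2.5,"y": -1.3,"z": 0,"rx": 0,"ry": 0,"rz": 0,"jaw": 5}]'

```text
clock: 1.1
tool_pos: [0.3739, 0.409, 0.2494]
eef_rot: [0.135, 0.991, -0.0, -0.0]
contact_force: [0.3, 0.4, 0.4]
opening: 0.57
finger_force: 0.0
```

Request:
send_rows --motion '[{"x": -2.5,"y": -1.4,"z": 0,"rx": 0,"ry": 0,"rz": 0,"jaw": 5},{"x": -2.5,"y": -1.4,"z": 0,"rx": 0,"ry": 0,"rz": 0,"jaw": 5},{"x": -2.5,"y": -1.4,"z": 0,"rx": 0,"ry": 0,"rz": 0,"jaw": 5},{"x": -2.5,"y": -1.4,"z": 0,"rx": 0,"ry": 0,"rz": 0,"jaw": 5},{"x": -2.5,"y": -1.4,"z": 0,"rx": 0,"ry": 0,"rz": 0,"jaw": 5}]'

```text
clock: 1.6
tool_pos: [0.4755, 0.3082, 0.2494]
eef_rot: [0.135, 0.991, -0.0, -0.0]
contact_force: [0.8, 0.3, 0.5]
opening: 0.57
finger_force: 0.0
```

```bash
python3 go.py .4743 .3076 .2
```

```text
shift cm [ 0.1025 -0.0843  4.9392] pos [0.4755 0.3082 0.2494] ytool [ 0.2675  0.9636 -0.0005] z [-0.0007 -0.0004 -1.    ] q [-0.5092  0.6157 -0.2452  1.7432  0.1951  0.8072  0.4534] F [0.8118 0.2659 0.4526] 0.5698787075231639 0.0 1.6
```

Request:
send_rows --motion '[{"x": 0.1,"y": -0.1,"z": 2.5,"rx": 0,"ry": 0,"rz": 0,"jaw": 5},{"x": 0,"y": 0,"z": 2.5,"rx": 0,"ry": 0,"rz": 0,"jaw": 5},{"x": 0,"y": 0,"z": 2.5,"rx": 0,"ry": 0,"rz": 0,"jaw": 5},{"x": 0,"y": 0,"z": 2.5,"rx": 0,"ry": 0,"rz": 0,"jaw": 5},{"x": 0,"y": 0,"z": 2.2,"rx": 0,"ry": 0,"rz": 0,"jaw": 5}]'

```text
clock: 2.1
tool_pos: [0.4734, 0.3082, 0.1262]
eef_rot: [0.135, 0.991, -0.0, -0.0]
contact_force: [1.2, -0.8, -0.2]
opening: 0.567
finger_force: 0.0
```

```bash
python3 go.py .4743 .3076 .127; python3 - <<'E'
from plant import *
import cv2,numpy as np
a=cv2.resize(snapshot("scene")["img"][150:270,380:520,::-1],None,fx=5,fy=5,interpolation=cv2.INTER_CUBIC)
cv2.imwrite("pics/g1.png",a)
E
```

```text
shift cm [-0.1048 -0.0313 -0.0764] pos [0.4734 0.3082 0.1262] ytool [ 0.2675  0.9636 -0.0009] z [-0.0011 -0.0006 -1.    ] q [-0.5495  0.79   -0.1857  1.852   0.2646  0.5247  0.3886] F [ 1.1582 -0.7959 -0.176 ] 0.566557699639882 0.0 2.1
```

View pics/g1.png

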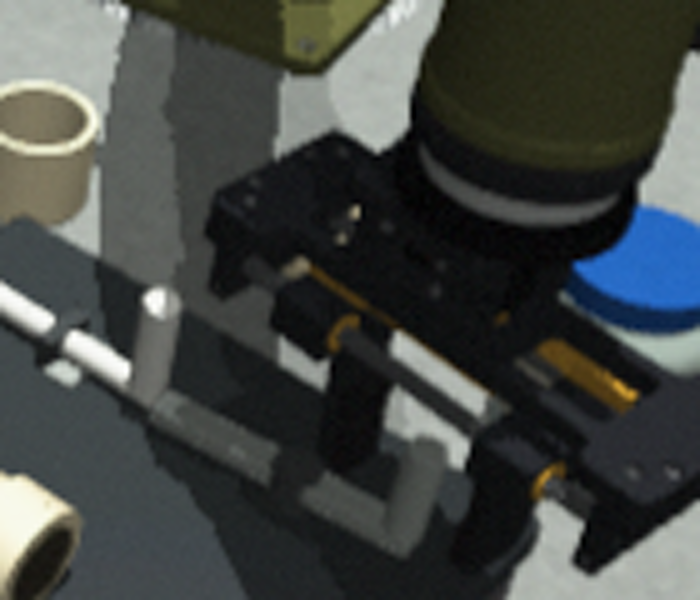

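The peg stands between the fingers, just right of centre at crop (415,490). I'll close on it and check the blue jar's height, since the gripper body will swing over that way.

Request:
send_rows --motion '[{"x": 0,"y": 0,"z": 0,"rx": 0,"ry": 0,"rz": 0,"jaw": 1},{"x": 0,"y": 0,"z": 0,"rx": 0,"ry": 0,"rz": 0,"jaw": 1},{"x": 0,"y": 0,"z": 0,"rx": 0,"ry": 0,"rz": 0,"jaw": 1},{"x": 0,"y": 0,"z": 0,"rx": 0,"ry": 0,"rz": 0,"jaw": 1},{"x": 0,"y": 0,"z": 0,"rx": 0,"ry": 0,"rz": 0,"jaw": 1}]'

```text
clock: 2.65
tool_pos: [0.4742, 0.3087, 0.1286]
eef_rot: [0.135, 0.991, 0.001, 0.001]
contact_force: [-0.3, -0.8, 1.8]
opening: 0.172
finger_force: 20.0
```

```bash
python3 go.py .4743 .3076 .127; python3 - <<'E'
from h import *
print(tri((199,313),(508,205)))
# arc: tool-frame shift per step
r=45.5;C=np.array([.4724,.2622]);k=np.array([.4738,.3078]);d=.15
Rz=lambda a:np.array([[np.cos(a),-np.sin(a)],[np.sin(a),np.cos(a)]])
T=np.array([[-.9636,.2674],[.2674,.9636]])
print(np.linalg.norm(k-C))
for d in(.14,.145): print(d,100*T.T@(Rz(d)-np.eye(2))@((k-C)/np.linalg.norm(k-C)*.045))
print((np.arctan2(.1155,-.9933)-np.arctan2(*(k-C)[::-1])))
E
```

```text
shift cm [-0.0363 -0.1062  0.1625] pos [0.4742 0.3087 0.1286] ytool [0.2677 0.9635 0.0012] z [ 0.0013  0.0008 -1.    ] q [-0.549   0.7863 -0.1864  1.8503  0.264   0.5273  0.3891] F [-0.2788 -0.7651  1.8487] 0.17165200508427306 19.999907528981566 2.65
[0.2731326  0.32184985 0.09906144]
0.04562148616605999
0.14 [ 0.59948902 -0.19203137]
0.145 [ 0.62036333 -0.20042935]
1.4857292224441048
```

Request:
send_rows --motion '[{"x": 0.6,"y": -0.19,"z": 0,"rx": 0,"ry": 0,"rz": -0.14,"jaw": 1},{"x": 0.6,"y": -0.19,"z": 0,"rx": 0,"ry": 0,"rz": -0.14,"jaw": 1},{"x": 0.6,"y": -0.19,"z": 0,"rx": 0,"ry": 0,"rz": -0.14,"jaw": 1},{"x": 0.6,"y": -0.19,"z": 0,"rx": 0,"ry": 0,"rz": -0.14,"jaw": 1},{"x": 0,"y": 0,"z": 0,"rx": 0,"ry": 0,"rz": 0,"jaw": 1}]'

```text
clock: 3.15
tool_pos: [0.4499, 0.302, 0.1285]
eef_rot: [-0.144, 0.99, -0.0, 0.0]
contact_force: [-0.6, -1.6, 4.0]
opening: 0.172
finger_force: 20.0
```

```bash
python3 go.py .4277 .2674 .128
```

```text
shift cm [ 3.1112 -2.6813  0.0513] pos [0.4499 0.302  0.1285] ytool [-0.2854  0.9584 -0.0001] z [ 0.0008  0.0001 -1.    ] q [-0.484   0.7767 -0.3221  1.9174  0.464   0.5199  0.7331] F [-0.5717 -1.6377  4.0429] 0.1718907650972509 19.99836196191609 3.15
```

Request:
send_rows --motion '[{"x": 0.6,"y": -0.19,"z": 0,"rx": 0,"ry": 0,"rz": -0.14,"jaw": 1},{"x": 0.6,"y": -0.19,"z": 0,"rx": 0,"ry": 0,"rz": -0.14,"jaw": 1},{"x": 0.6,"y": -0.19,"z": 0,"rx": 0,"ry": 0,"rz": -0.14,"jaw": 1},{"x": 0.6,"y": -0.19,"z": 0,"rx": 0,"ry": 0,"rz": -0.14,"jaw": 1},{"x": 0.6,"y": -0.19,"z": 0,"rx": 0,"ry": 0,"rz": -0.14,"jaw": 1}]'

```text
clock: 3.65
tool_pos: [0.431, 0.2787, 0.1285]
eef_rot: [-0.475, 0.88, -0.0, 0.001]
contact_force: [1.8, -2.1, 5.1]
opening: 0.175
finger_force: 20.0
```

```bash
python3 go.py .4277 .2674 .128
```

```text
shift cm [ 1.1237 -0.3406  0.0487] pos [0.431  0.2787 0.1285] ytool [-0.836   0.5487 -0.0018] z [ 0.0022  0.0001 -1.    ] q [-0.3683  0.7775 -0.4901  1.9976  0.7036  0.538   1.2001] F [ 1.8035 -2.1467  5.059 ] 0.1747764783926363 19.999013263732195 3.65
```

Request:
send_rows --motion '[{"x": 0.6,"y": -0.19,"z": 0,"rx": 0,"ry": 0,"rz": -0.14,"jaw": 1},{"x": 0.5,"y": -0.16,"z": 0,"rx": 0,"ry": 0,"rz": -0.12,"jaw": 1},{"x": 0.2,"y": -0.06,"z": 0,"rx": 0,"ry": 0,"rz": -0.04,"jaw": 1},{"x": 0.2,"y": -0.06,"z": 0,"rx": 0,"ry": 0,"rz": -0.03,"jaw": 1},{"x": 0,"y": 0,"z": 0,"rx": 0,"ry": 0,"rz": 0,"jaw": 1}]'

```text
clock: 4.15
tool_pos: [0.4286, 0.267, 0.1286]
eef_rot: [-0.612, 0.791, 0.002, 0.003]
contact_force: [1.4, 5.9, 0.8]
opening: 0.172
finger_force: 20.0
```

```bash
python3 go.py .4277 .2674 .128
```

```text
shift cm [-0.0124  0.0996  0.057 ] pos [0.4286 0.267  0.1286] ytool [-0.968   0.2509 -0.0004] z [ 0.0023  0.0074 -1.    ] q [-0.2982  0.7871 -0.5754  2.0226  0.8009  0.5606  1.4452] F [1.3975 5.9499 0.7522] 0.17207193413044017 19.999684235081077 4.15
```

Request:
send_rows --motion '[{"x": 0.2,"y": 0,"z": 0,"rx": 0,"ry": 0,"rz": 0,"jaw": 1},{"x": 0.2,"y": 0,"z": 0,"rx": 0,"ry": 0,"rz": 0,"jaw": 1},{"x": 0,"y": 0,"z": 0,"rx": 0,"ry": 0,"rz": 0,"jaw": 1},{"x": 0,"y": 0,"z": 0,"rx": 0,"ry": 0,"rz": 0,"jaw": 1},{"x": 0,"y": 0,"z": 0,"rx": 0,"ry": 0,"rz": 0,"jaw": 1}]'

```text
clock: 4.65
tool_pos: [0.4286, 0.2667, 0.1287]
eef_rot: [-0.613, 0.79, 0.004, 0.006]
contact_force: [3.3, 11.6, -4.1]
opening: 0.173
finger_force: 20.0
```

The catch is on its end stop: 4 mm of extra push moved it nothing and the force doubled. I'll take off the preload, open and rise.

Request:
send_rows --motion '[{"x": -0.2,"y": 0,"z": 0,"rx": 0,"ry": 0,"rz": 0,"jaw": 1},{"x": -0.2,"y": 0,"z": 0,"rx": 0,"ry": 0,"rz": 0,"jaw": 1},{"x": 0,"y": 0,"z": 0,"rx": 0,"ry": 0,"rz": 0,"jaw": 4},{"x": 0,"y": 0,"z": 0,"rx": 0,"ry": 0,"rz": 0,"jaw": 4},{"x": 0,"y": 0,"z": 0,"rx": 0,"ry": 0,"rz": 0,"jaw": 4}]'

```text
clock: 5.15
tool_pos: [0.4271, 0.262, 0.1274]
eef_rot: [-0.612, 0.791, -0.001, -0.001]
contact_force: [-0.0, 0.1, -0.1]
opening: 0.421
finger_force: 0.0
```

Request:
send_rows --motion '[{"x": 0,"y": 0,"z": -1,"rx": 0,"ry": 0,"rz": 0,"jaw": 4},{"x": 0,"y": 0,"z": -2,"rx": 0,"ry": 0,"rz": 0,"jaw": 4},{"x": 0,"y": 0,"z": -2,"rx": 0,"ry": 0,"rz": 0,"jaw": 4},{"x": 0,"y": 0,"z": -2,"rx": 0,"ry": 0,"rz": 0,"jaw": 4},{"x": 0,"y": 0,"z": 0,"rx": 0,"ry": 0,"rz": 0.12,"jaw": 4}]'

```text
clock: 5.65
tool_pos: [0.4282, 0.264, 0.2003]
eef_rot: [-0.563, 0.826, 0.0, 0.002]
contact_force: [-0.0, -0.6, -0.4]
opening: 0.452
finger_force: 0.0
```

Request:
send_rows --motion '[{"x": 0,"y": 0,"z": 0,"rx": 0,"ry": 0,"rz": 0.14,"jaw": 4},{"x": 0,"y": 0,"z": 0,"rx": 0,"ry": 0,"rz": 0.14,"jaw": 4},{"x": 0,"y": 0,"z": 0,"rx": 0,"ry": 0,"rz": 0.14,"jaw": 4},{"x": 0,"y": 0,"z": 0,"rx": 0,"ry": 0,"rz": 0.14,"jaw": 4},{"x": 0,"y": 0,"z": 0,"rx": 0,"ry": 0,"rz": 0.14,"jaw": 4}]'

```text
clock: 6.15
tool_pos: [0.4272, 0.263, 0.1983]
eef_rot: [-0.244, 0.97, 0.0, -0.0]
contact_force: [-0.7, 0.7, -0.5]
opening: 0.455
finger_force: 0.0
```

Request:
send_rows --motion '[{"x": 0,"y": 0,"z": 0,"rx": 0,"ry": 0,"rz": 0.14,"jaw": 4},{"x": 0,"y": 0,"z": 0,"rx": 0,"ry": 0,"rz": 0.14,"jaw": 4},{"x": 0,"y": 0,"z": 0,"rx": 0,"ry": 0,"rz": 0.14,"jaw": 4},{"x": 0,"y": 0,"z": 0,"rx": 0,"ry": 0,"rz": 0.14,"jaw": 4},{"x": 0,"y": 0,"z": 0,"rx": 0,"ry": 0,"rz": 0.1,"jaw": 4}]'

```text
clock: 6.65
tool_pos: [0.4271, 0.2632, 0.1983]
eef_rot: [0.083, 0.997, 0.0, -0.0]
contact_force: [-0.1, -0.0, -0.1]
opening: 0.457
finger_force: 0.0
```

```bash
python3 go.py .4646 .1918 .195
```

```text
shift cm [-4.879  -6.421   0.3265] pos [0.4271 0.2632 0.1983] ytool [0.1653 0.9862 0.0002] z [-0.0004  0.0002 -1.    ] q [-0.4759  0.6167 -0.2666  1.9837  0.2824  0.5766  0.471 ] F [-0.1319 -0.0416 -0.0705] 0.4573870179003005 0.0 6.65
```

Request:
send_rows --motion '[{"x": -1.6,"y": -2.1,"z": 0,"rx": 0,"ry": 0,"rz": 0,"jaw": 4},{"x": -1.6,"y": -2.1,"z": 0,"rx": 0,"ry": 0,"rz": 0,"jaw": 4},{"x": -1.7,"y": -2.2,"z": 0,"rx": 0,"ry": 0,"rz": 0,"jaw": 4},{"x": 0,"y": 0,"z": 0,"rx": 0,"ry": 0,"rz": -0.05,"jaw": 4},{"x": 0,"y": 0,"z": 0,"rx": 0,"ry": 0,"rz": 0,"jaw": 4}]'

```text
clock: 7.15
tool_pos: [0.4657, 0.1913, 0.1981]
eef_rot: [0.056, 0.998, 0.0, -0.0]
contact_force: [-0.2, 0.3, 0.4]
opening: 0.457
finger_force: 0.0
```

```bash
python3 go.py .4646 .1918 .128; python3 - <<'E'
from plant import *
import cv2,numpy as np
a=cv2.resize(snapshot("scene")["img"][150:270,350:510,::-1],None,fx=5,fy=5,interpolation=cv2.INTER_CUBIC)
cv2.imwrite("pics/g2.png",a)
E
```

```text
shift cm [0.109  0.0362 7.0137] pos [0.4657 0.1913 0.1981] ytool [0.1126 0.9936 0.0002] z [-0.0004  0.0002 -1.    ] q [-0.2918  0.6217 -0.3013  1.9777  0.3165  0.5873  0.6526] F [-0.2131  0.3116  0.353 ] 0.45668505427758826 0.0 7.15
```

View pics/g2.png

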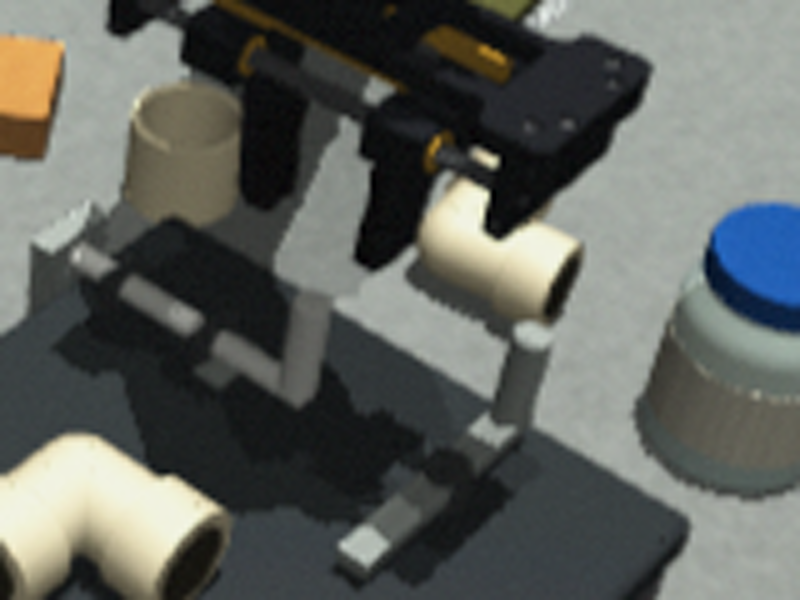

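The catch is square to the bolt, with its knob at crop (530,335) towards the front. The bolt knob at (312,300) is below the open fingers and unblocked, so I'll go down and grip it.

Request:
send_rows --motion '[{"x": 0.1,"y": 0,"z": 1.5,"rx": 0,"ry": 0,"rz": 0,"jaw": 4},{"x": 0,"y": 0,"z": 1.5,"rx": 0,"ry": 0,"rz": 0,"jaw": 4},{"x": 0,"y": 0,"z": 2,"rx": 0,"ry": 0,"rz": 0,"jaw": 4},{"x": 0,"y": 0,"z": 2,"rx": 0,"ry": 0,"rz": 0,"jaw": 4},{"x": 0,"y": 0,"z": 0,"rx": 0,"ry": 0,"rz": 0,"jaw": 4}]'

```text
clock: 7.7
tool_pos: [0.4628, 0.1928, 0.1262]
eef_rot: [0.055, 0.998, -0.001, -0.002]
contact_force: [-0.7, 0.2, -0.4]
opening: 0.456
finger_force: 0.0
```

Request:
send_rows --motion '[{"x": 0,"y": 0,"z": 0,"rx": 0,"ry": 0,"rz": 0,"jaw": 1},{"x": 0,"y": 0,"z": 0,"rx": 0,"ry": 0,"rz": 0,"jaw": 1},{"x": 0,"y": 0,"z": 0,"rx": 0,"ry": 0,"rz": 0,"jaw": 1},{"x": 0,"y": 0,"z": 0,"rx": 0,"ry": 0,"rz": 0,"jaw": 1},{"x": 0,"y": 0,"z": 0,"rx": 0,"ry": 0,"rz": 0,"jaw": 1}]'

```text
clock: 8.2
tool_pos: [0.4651, 0.1928, 0.1286]
eef_rot: [0.055, 0.998, 0.001, 0.001]
contact_force: [-0.6, -0.2, 5.1]
opening: 0.173
finger_force: 20.0
```

```bash
python3 go.py .4694 .2330 .128
```

```text
shift cm [0.0138 4.0445 0.061 ] pos [0.4651 0.1928 0.1286] ytool [0.1107 0.9939 0.0011] z [ 0.0015  0.001  -1.    ] q [-0.347   0.7374 -0.2235  2.0344  0.3851  0.4075  0.5902] F [-0.6122 -0.1523  5.1176] 0.17269344727742433 20.000098161399364 8.2
```

Request:
send_rows --motion '[{"x": 0,"y": 0.7,"z": 0,"rx": 0,"ry": 0,"rz": 0,"jaw": 1},{"x": 0,"y": 0.8,"z": 0,"rx": 0,"ry": 0,"rz": 0,"jaw": 1},{"x": 0,"y": 0.8,"z": 0,"rx": 0,"ry": 0,"rz": 0,"jaw": 1},{"x": 0,"y": 0.8,"z": 0,"rx": 0,"ry": 0,"rz": 0,"jaw": 1},{"x": 0,"y": 0.6,"z": 0,"rx": 0,"ry": 0,"rz": 0,"jaw": 1}]'

```text
clock: 8.7
tool_pos: [0.4694, 0.2288, 0.1286]
eef_rot: [0.056, 0.998, -0.0, 0.001]
contact_force: [-0.5, -1.9, 7.1]
opening: 0.173
finger_force: 20.0
```

Request:
send_rows --motion '[{"x": 0,"y": 0.3,"z": 0,"rx": 0,"ry": 0,"rz": 0,"jaw": 1},{"x": 0,"y": 0.2,"z": 0,"rx": 0,"ry": 0,"rz": 0,"jaw": 1},{"x": 0,"y": 0.2,"z": 0,"rx": 0,"ry": 0,"rz": 0,"jaw": 1},{"x": 0,"y": 0,"z": 0,"rx": 0,"ry": 0,"rz": 0,"jaw": 1},{"x": 0,"y": 0,"z": 0,"rx": 0,"ry": 0,"rz": 0,"jaw": 1}]'

```text
clock: 9.2
tool_pos: [0.4699, 0.2338, 0.1285]
eef_rot: [0.056, 0.998, -0.002, 0.0]
contact_force: [-0.0, -4.2, 8.7]
opening: 0.17
finger_force: 20.0
```

```bash
python3 go.py .4694 .2330 .128
```

```text
shift cm [ 0.0422 -0.0863  0.0521] pos [0.4699 0.2338 0.1285] ytool [ 0.1125  0.9936 -0.0033] z [ 0.0005 -0.0034 -1.    ] q [-0.4149  0.7547 -0.2251  1.9691  0.3606  0.4578  0.5515] F [-0.0071 -4.2354  8.6961] 0.1702296655841924 20.00580777414143 9.2
```

Now a confirming push, as with the catch.

Request:
send_rows --motion '[{"x": 0,"y": 0.2,"z": 0,"rx": 0,"ry": 0,"rz": 0,"jaw": 1},{"x": 0,"y": 0.2,"z": 0,"rx": 0,"ry": 0,"rz": 0,"jaw": 1},{"x": 0,"y": 0,"z": 0,"rx": 0,"ry": 0,"rz": 0,"jaw": 1},{"x": 0,"y": 0,"z": 0,"rx": 0,"ry": 0,"rz": 0,"jaw": 1},{"x": 0,"y": 0,"z": 0,"rx": 0,"ry": 0,"rz": 0,"jaw": 1}]'

```text
clock: 9.7
tool_pos: [0.4699, 0.2339, 0.1285]
eef_rot: [0.058, 0.998, -0.005, -0.0]
contact_force: [-0.1, -10.1, 13.4]
opening: 0.174
finger_force: 20.0
```

Request:
send_rows --motion '[{"x": 0,"y": -0.2,"z": 0,"rx": 0,"ry": 0,"rz": 0,"jaw": 1},{"x": 0,"y": -0.2,"z": 0,"rx": 0,"ry": 0,"rz": 0,"jaw": 1},{"x": 0,"y": 0,"z": 0,"rx": 0,"ry": 0,"rz": 0,"jaw": 4},{"x": 0,"y": 0,"z": 0,"rx": 0,"ry": 0,"rz": 0,"jaw": 4},{"x": 0,"y": 0,"z": 0,"rx": 0,"ry": 0,"rz": 0,"jaw": 4}]'

```text
clock: 10.2
tool_pos: [0.4693, 0.2366, 0.1276]
eef_rot: [0.055, 0.998, 0.0, -0.0]
contact_force: [0.7, 0.2, -0.5]
opening: 0.418
finger_force: 0.0
```

Request:
send_rows --motion '[{"x": 0,"y": 0,"z": -1,"rx": 0,"ry": 0,"rz": 0,"jaw": 4},{"x": 0,"y": 0,"z": -2,"rx": 0,"ry": 0,"rz": 0,"jaw": 4},{"x": 0,"y": 0,"z": -3,"rx": 0,"ry": 0,"rz": 0,"jaw": 4},{"x": 0,"y": 0,"z": -3,"rx": 0,"ry": 0,"rz": 0,"jaw": 4},{"x": 0,"y": 0,"z": -3,"rx": 0,"ry": 0,"rz": 0,"jaw": 4}]'

```text
clock: 10.7
tool_pos: [0.4692, 0.2363, 0.2495]
eef_rot: [0.055, 0.998, 0.0, -0.0]
contact_force: [0.3, -0.9, -0.6]
opening: 0.454
finger_force: 0.0
```

Request:
send_rows --motion '[{"x": 0,"y": 0,"z": 0,"rx": 0,"ry": 0,"rz": 0,"jaw": 4},{"x": 0,"y": 0,"z": 0,"rx": 0,"ry": 0,"rz": 0,"jaw": 4},{"x": 0,"y": 0,"z": 0,"rx": 0,"ry": 0,"rz": 0,"jaw": 4},{"x": 0,"y": 0,"z": 0,"rx": 0,"ry": 0,"rz": 0,"jaw": 4},{"x": 0,"y": 0,"z": 0,"rx": 0,"ry": 0,"rz": 0,"jaw": 4}]'

```text
clock: 11.2
tool_pos: [0.469, 0.2359, 0.2468]
eef_rot: [0.055, 0.998, -0.001, -0.001]
contact_force: [0.1, 0.9, -1.5]
opening: 0.453
finger_force: 0.0
```

```bash
python3 - <<'E'
from plant import *
import cv2
a=cv2.resize(snapshot("scene")["img"][150:270,350:510,::-1],None,fx=5,fy=5,interpolation=cv2.INTER_CUBIC)
cv2.imwrite("pics/g3.png",a)
E
```

```text
(no output)
```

View pics/g3.png

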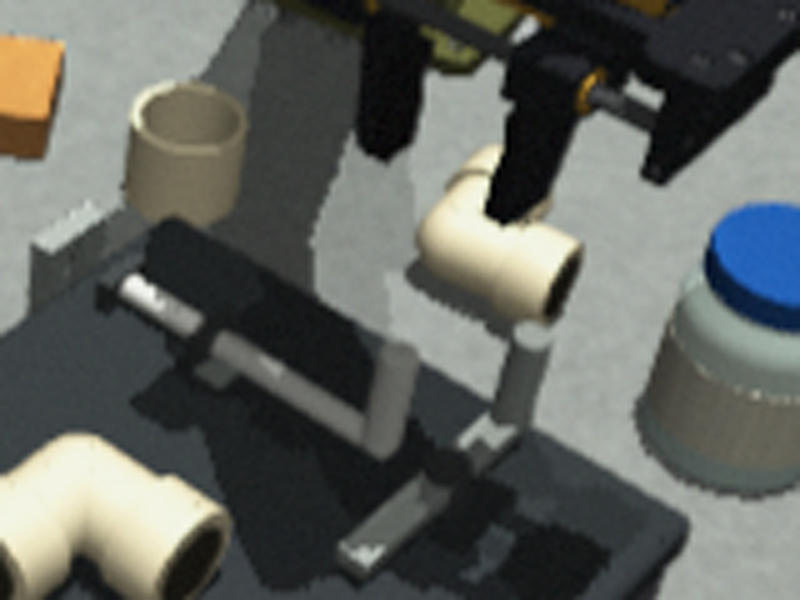

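The bolt is out of the staple, with its knob at crop (395,355) next to the catch. The catch is still square to it (knob at (530,335)), and the gripper is clear.

```bash
python3 -c "from plant import *;print(finish_job())"
```

```text
the job is handed in; nothing more can be done
None
```

The elbow case is unlocked and handed in at about 11 s: its catch was turned a full quarter turn to the end stop, then its bolt was drawn fully open to its own stop, and the gripper was clear of both.

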